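# Snap the long logger board onto its standoffs on a school lab bench

### The arm

A 6-joint arm with a two-finger parallel gripper is mounted at the origin on the work surface. World frame = base frame: x ahead of the robot, y to its left, z up, the work surface at z = 0. Lengths are in m, angles in rad, forces in N, time in s.
With the tool pointing down it reaches from about 0.35 to 0.85 m from the base axis. Payload 8.1 kg.
Tool frame: the origin (TCP) lies at the very end of the fingers, on their centre line; the grasp point (between the pads) lies 19 mm behind it; z points along the fingers, y is the direction in which the jaws open and shut (so a half turn about z gives the same grasp; the last joint's range is limited). The gripper opens to 93 mm and grips with 3 to 60 N. Pads are 15 mm wide; open, the fingers measure 128 mm over their backs; the gripper's body (75 mm by 188 mm) begins 65 mm behind the grasp point.
Start: joints at [1.138, 0.13, 1.488, -0, 1.523, -0.085], TCP at [0.204, 0.564, 0.219] pointing down, gripper open.
Joint ranges: [-2.96, 2.96], [-0.89, 2.26], [0.02, 2.5], [-1.34, 4.48], [0, 2.73], [-2.66, 2.66]. Speed limits (rad/s): [2.39, 2.39, 2.79, 3.14, 3.14, 3.14].

### API

Orientations are given as a rotation vector (axis times angle).
In Python, from plant import * gives the robot as it stands.
- The arm moves only by the tool apply_moves, never from a script. Its argument "commands" is one flat list of numbers, 7 for each row, row after row: the shift along the world's x, y, z in cm, then the turn, a rotation vector about the world's x, y, z in rad, then the finger opening in cm, from 0 to 9.3. A call has 1 to 8 rows; each row shifts and turns the pose as measured when the row begins; what a row does not reach is not made up. A row lasts 1/8 s, in which the tool goes at most 62.5 mm and 10.7 degrees, less where a joint would pass 70% of its speed; a pose out of reach is approached as far as the arm can. A call with a gripper value outside its range is refused whole. The fingers move at their own pace and stop on an object; "squeeze" is the grip in N (left out, the last holds). Time passes only in rows, so rows that do not move let the fingers close. It gives the time, the measured TCP pose, the force and the opening at its end, in the units of the state.
- read_state(): the state, without advancing time (a new reading comes with each control period).
- read_camera(name): name is "side" or "top"; returns (picture, depth): 400x640x3 uint8, blue, green, red; 400x640 float32, m along the optical axis (not along the pixel's ray), 0 where there is no reading.
- camera_model(name): a dict with "intrinsics" (3x3 intrinsics, pixels), "R" (3x3) and "t" (3): a world point X has camera coordinates R X + t. Camera axes: x right, y down, z forward; pixel columns grow to the right and rows downward; lengths in m; the calibration is good to about 2 mm. A picture is of the moment at which its call begins. camera_model takes no time and is no camera call.
- close_job(): hands the job in, once; it reports no verdict.
Trained networks look in the newest picture that a camera, given by its name, has taken for a name from the list of things; names that differ only in an ending like _2 or _b are one class to them, and where a whole thing is asked for, a point or a joint stands for the part that bears it (a point fixed in the world has none). Each returns a list of dicts, best first, with "conf" (0 to 1); they miss things now and then, are a little off and sometimes report something else, mostly with a low value. They report only what shows in the picture. A call takes as long as a camera call. They do not tell look-alikes from the thing itself.
- find_in(query, camera): "point" ([x, y, z] in m, in the coordinates of the camera as it stood for that picture, good to about 4 mm: the middle of the surface that is visible of it).
- cut_out(query, camera): "mask" (400x640 bool, what is visible of it).
- spot_point(query, camera): "point" ([x, y, z] in m, in the coordinates of the camera as it stood for that picture, good to about 4 mm: a listed point, or the origin of a listed thing).
The state is a dict: "t": time; "q": joint angles; "dq": joint speeds; "joint_torque": joint torques, N m; "tool_pos": TCP position; "orientation": TCP orientation; "force": force on the tool from outside, world axes, zero at the start; "wrist_torque": the same for the moment, N m; "opening": finger opening in m.
Only numpy, scipy, OpenCV 4.12 (cv2) and the standard library are available. Lean on these libraries where they do the work, as an engineer would, in place of code of your own. Each camera call takes 0.05 s, during which the arm holds its last target. There are 200 camera calls.

### The job

On the lab bench two circuit boards have been laid on the barbed standoffs of their trays, not yet pushed home. Press the long board down at its ends until all four of its standoffs have clicked through and it lies flat, fully home on them. Leave the square board as it is, still up on its barbs.

Things in the scene. Friction and masses are not known exactly. Their poses are not given: they have to be found in the camera images.
- long_board: Long green circuit board, 100 (x) by 160 (y) by 4 mm, loose, threaded on 4 barbed standoffs (x +-40, y +-68 mm; tips 39 mm above the bench) in a fixed grey tray, 124 by 184 mm, walls 10 mm. Origin: centre of its underside, z up; underside 32 mm above the bench at the start, 20 mm when home (rigid stop). Components up to 11 mm high at |y| under 40 mm. Each end clicks past its 2 barbs at 3 to 8 N.
- end_a (a point): Point on the upper face of the long board near its +y end, midway between the two standoffs there (x = 0, y = +62 mm of the board). Bare board around it: 18 mm to the end edge, 20 mm inwards, 30 mm to either side. 36 mm above the bench at the start, 24 mm when that end is home. Axes as the board's.
- end_b (a point): The same point at the -y end of the long board (x = 0, y = -62 mm of the board), with the same heights.
- square_board: Square green circuit board, 90 by 90 by 4 mm, a bystander of the same material, on four like standoffs (x, y +-34 mm) in its own fixed tray, 114 by 114 mm. Origin: centre of its underside, z up, 32 mm above the bench; it must stay up there.
There are look-alikes about, which are no part of the job. Leave any brown look-alike of the long_board alone.

How it is judged:
At the end, for the whole second after the job is handed in: Long board at rest on its standoffs (moved under 20 mm), both ends home (upper face at end_a and end_b 21 to 25.8 mm above the bench; home is 24) and level within 0.025 rad; square board still up on its barbs (underside over 28 mm above the bench) and level within 0.05 rad (height (world z) of end_a between 0.021 and 0.0258 m and height (world z) of end_b between 0.021 and 0.0258 m and angle between long_board's own z axis and vertical below 0.025 rad and distance of long_board from where it was at the start of the episode below 0.02 m and linear speed of long_board below 0.02 m/s and height (world z) of square_board above 0.028 m and angle between square_board's own z axis and vertical below 0.05 rad); the robot touches nothing.
It fails at once if the square board is pressed down or shifted by more than 6 mm (distance of square_board from where it was at the start of the episode above 0.006 m).
It also fails if it takes over 32 s, if anything falls off the work surface, if the arm or the gripper's body presses on something with over 40 N, if the wrist force passes 120 N, or if a joint passes its speed limit or range.

## Working session

There is one attempt and no reset: what is moved stays moved. The work goes in short steps, Python scripts to look and compute and a tool call to move; the robot and the scene stay as the last step left them, time stands still between calls to the robot, and variables do not carry over. Pictures are saved under pics/ and viewed, about 8 in all and at most 12, crops included, and the job is handed in when it is done.

Besides the shell and the picture viewer there is one more tool, called after ">>>" by a JSON object that holds its "method" and its "body", one argument or row to a line. apply_moves: Moves the arm, as the interface text tells. Its arguments: {"type":"object","properties":{"commands":{"type":"array"},"squeeze":{"type":"number"}},"required":["commands"]}

```bash
mkdir -p pics; cat > h.py <<'E'
from plant import *
import numpy as np, cv2
def w(p,c):
    m=camera_model(c); return np.array(m["R"]).T@(np.array(p)-np.array(m["t"]))
def cloud(d,c):
    m=camera_model(c);K=np.array(m["intrinsics"]);v,u=np.indices(d.shape)
    P=np.stack([(u-K[0,2])/K[0,0]*d,(v-K[1,2])/K[1,1]*d,d],-1)
    return (P-np.array(m["t"]))@np.array(m["R"])
E
python3 - <<'E'
from h import *
for c in("top","side"):
    im,d=read_camera(c); cv2.imwrite(f"pics/{c}0.png",im)
    np.save(f"{c}0.npy",cloud(d,c)); 
    for q in("long_board","square_board"):
        for r in find_in(q,c): print(c,q,round(r["conf"],2),w(r["point"],c).round(3))
    for q in("end_a","end_b","long_board"):
        for r in spot_point(q,c): print(c,"spot",q,round(r["conf"],2),w(r["point"],c).round(3))
s=read_state();print(s)
E
```

```text
top long_board 0.98 [ 0.284 -0.213  0.004]
top long_board 0.95 [0.545 0.256 0.036]
top long_board 0.73 [0.299 0.473 0.   ]
top long_board 0.58 [0.331 0.123 0.005]
top square_board 0.55 [ 0.559 -0.01   0.033]
top spot end_a 0.93 [0.348 0.437 0.003]
top spot end_a 0.89 [ 0.342 -0.203  0.004]
top spot end_a 0.85 [ 0.22  -0.22   0.003]
top spot end_a 0.7 [0.323 0.183 0.005]
top spot end_a 0.67 [0.482 0.271 0.037]
top spot end_a 0.64 [0.256 0.519 0.004]
top spot end_a 0.59 [0.608 0.249 0.036]
top spot end_a 0.56 [0.338 0.064 0.006]
top spot end_b 0.93 [0.348 0.437 0.003]
top spot end_b 0.89 [ 0.342 -0.203  0.004]
top spot end_b 0.85 [ 0.22  -0.22   0.003]
top spot end_b 0.7 [0.323 0.183 0.005]
top spot end_b 0.67 [0.482 0.271 0.037]
top spot end_b 0.64 [0.256 0.519 0.004]
top spot end_b 0.59 [0.608 0.249 0.036]
top spot end_b 0.56 [0.338 0.064 0.006]
top spot long_board 0.8 [ 0.297  0.478 -0.002]
top spot long_board 0.64 [0.329 0.125 0.   ]
top spot long_board 0.57 [ 0.285 -0.214  0.   ]
side long_board 0.96 [0.542 0.25  0.033]
side long_board 0.74 [0.329 0.107 0.005]
side long_board 0.65
[... 941 characters left out ...]
rd 0.6 [0.543 0.256 0.029]
{'t': 0.6, 'q': array([ 1.13761240e+00,  1.30361679e-01,  1.48819910e+00,  2.82121759e-05,
        1.52301410e+00, -8.53873105e-02]), 'dq': array([ 1.03132603e-03, -1.60347094e-03, -8.51400794e-04, -1.09061785e-04,
       -1.66160578e-05, -2.22892078e-03]), 'joint_torque': array([-1.27974919e-03, -5.59410274e+01, -4.91793966e+01,  7.66361877e-02,
        2.31099705e-02, -2.17606976e-05]), 'tool_pos': array([0.20445985, 0.56409319, 0.21865862]), 'orientation': array([-5.43566475e-01, -3.09418768e+00, -3.83386686e-05]), 'force': array([-0.49825889,  1.04273964,  0.62072752]), 'wrist_torque': array([0.014883  , 0.00295669, 0.03485133]), 'opening': 0.09283912408623356}
```

View pics/top0.png

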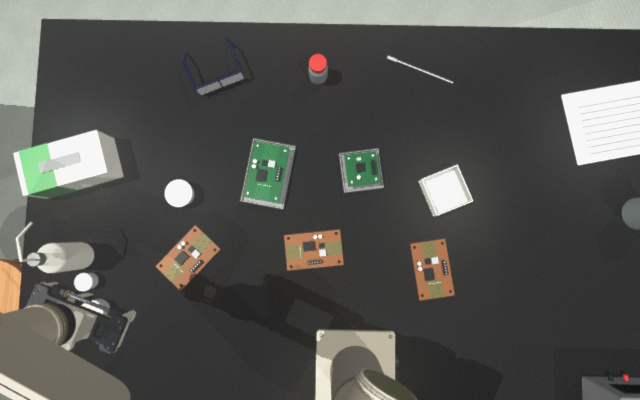

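View pics/side0.png

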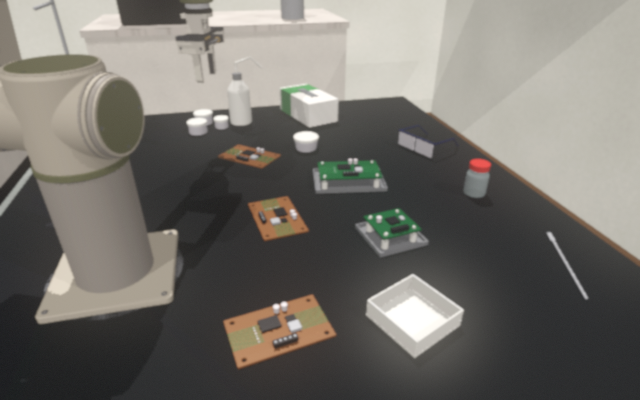

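The green board's ends are at about (0.483, 0.269) and (0.6075, 0.247), and the top and side networks agree. The brown boards near the base are look-alikes, and the small green board is at pixel (362,170) in the top view. I'll move above the near end with the fingers closed and the jaws across the board.

>>> {"method": "apply_moves", "body": {
  "commands": [3.5, -3.7, -0.8, 0, 0, 0.022, 0, 3.5, -3.7, -0.8, 0, 0, 0.022, 0, 3.5, -3.7, -0.8, 0, 0, 0.022, 0, 3.5, -3.7, -0.8, 0, 0, 0.022, 0, 3.5, -3.7, -0.8, 0, 0, 0.022, 0, 3.5, -3.7, -0.8, 0, 0, 0.022, 0, 3.5, -3.7, -0.8, 0, 0, 0.022, 0, 3.5, -3.7, -0.8, 0, 0, 0.022, 0]
}}

```text
t: 1.6
tool_pos: [0.4898, 0.2618, 0.1552]
orientation: [0.249, 3.129, 0.008]
force: [0.9, 0.2, 0.1]
opening: 0.0176
```

>>> {"method": "apply_moves", "body": {
  "commands": [-0.6, 0.7, -3, 0, 0, 0, 0, 0, 0, -3, 0, 0, 0, 0, 0, 0, -2, 0, 0, 0, 0, 0, 0, 0, 0, 0, 0, 0]
}}

```text
t: 2.1
tool_pos: [0.487, 0.2646, 0.0733]
orientation: [0.26, 3.126, 0.008]
force: [0.2, -0.6, -1.0]
opening: 0.0006
```

```bash
python3 - <<'E'
from h import *
s=read_state();print(s["tool_pos"],s["orientation"],s["force"],s["opening"])
im,d=read_camera("side"); cv2.imwrite("pics/s1.png",cv2.resize(im[110:220,270:430],None,fx=5,fy=5,interpolation=3))
for r in spot_point("end_a","side"):
    p=w(r["point"],"side")
    if p[0]>.45: print(round(r["conf"],2),p.round(3))
E
```

```text
[0.48698526 0.26457681 0.07327607] [0.26026067 3.12623988 0.00806616] [ 0.21943038 -0.61090354 -1.04776491] 0.0006042249550103944
0.96 [0.483 0.266 0.032]
0.83 [0.604 0.246 0.033]
```

View pics/s1.png

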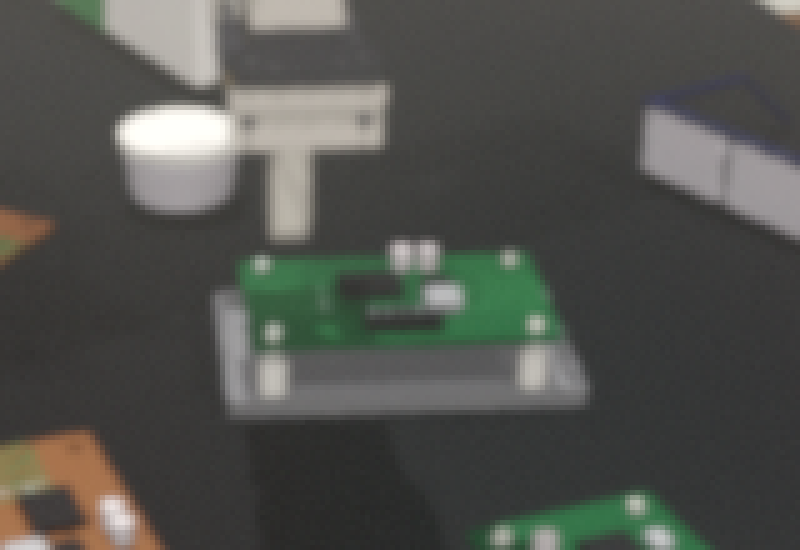

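The side crop shows the closed fingertips at crop pixel (290,240), above the near end between its standoffs at (262,262) and (273,330). The board is still level, so I'll start down.

>>> {"method": "apply_moves", "body": {
  "commands": [-0.4, 0.2, -2, 0, 0, 0, 0, 0, 0, -1, 0, 0, 0, 0, 0, 0, -0.4, 0, 0, 0, 0, 0, 0, -0.3, 0, 0, 0, 0, 0, 0, -0.3, 0, 0, 0, 0]
}}

```text
t: 2.82
tool_pos: [0.4858, 0.2687, 0.0357]
orientation: [0.258, 3.119, 0.014]
force: [0.2, -0.2, -0.9]
opening: 0.0006
```

>>> {"method": "apply_moves", "body": {
  "commands": [-0.2, 0, -0.3, 0, 0, 0, 0, 0, 0, -0.3, 0, 0, 0, 0, 0, 0, -0.3, 0, 0, 0, 0]
}}

```text
t: 3.2
tool_pos: [0.485, 0.2691, 0.0276]
orientation: [0.258, 3.117, 0.016]
force: [0.3, -0.6, 0.5]
opening: 0.0005
```

>>> {"method": "apply_moves", "body": {
  "commands": [0, 0, -0.2, 0, 0, 0, 0, 0, 0, -0.2, 0, 0, 0, 0, 0, 0, -0.1, 0, 0, 0, 0]
}}

```text
t: 3.58
tool_pos: [0.4852, 0.2691, 0.0249]
orientation: [0.258, 3.117, 0.015]
force: [-5.5, -3.3, 12.6]
opening: 0.0003
```

```bash
python3 - <<'E'
from h import *
im,d=read_camera("side"); cv2.imwrite("pics/s2.png",cv2.resize(im[110:220,270:430],None,fx=5,fy=5,interpolation=3))
E
```

```text
(no output)
```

View pics/s2.png

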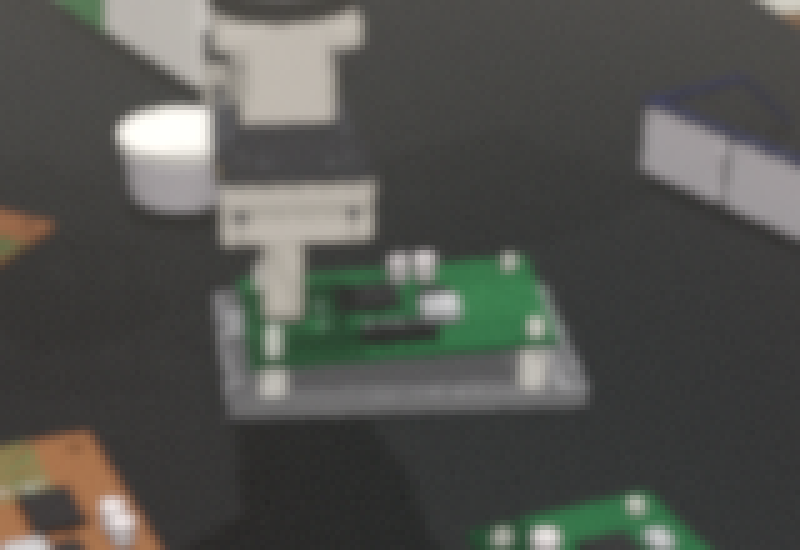

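The near end has clicked down: its standoffs now stand proud of the board and the force is 12.6 N at the stop. Next is the far end.

>>> {"method": "apply_moves", "body": {
  "commands": [0, 0, 2, 0, 0, 0, 0, 0, 0, 3, 0, 0, 0, 0, 4, -0.8, 0, 0, 0, 0, 0, 4.2, -0.8, 0, 0, 0, 0, 0, 4.2, -0.8, 0, 0, 0, 0, 0, 0, 0, 0, 0, 0, 0, 0]
}}

```text
t: 4.38
tool_pos: [0.6108, 0.2441, 0.0747]
orientation: [0.256, 3.12, 0.014]
force: [-0.4, 0.7, -0.0]
opening: 0.0005
```

>>> {"method": "apply_moves", "body": {
  "commands": [-0.5, 0.3, -2, 0, 0, 0, 0, 0, 0, -1, 0, 0, 0, 0, 0, 0, -0.4, 0, 0, 0, 0, 0, 0, -0.3, 0, 0, 0, 0, 0, 0, -0.3, 0, 0, 0, 0, 0, 0, -0.3, 0, 0, 0, 0]
}}

```text
t: 5.12
tool_pos: [0.6019, 0.2484, 0.0281]
orientation: [0.253, 3.123, 0.013]
force: [-0.1, -0.7, 2.9]
opening: 0.0007
```

>>> {"method": "apply_moves", "body": {
  "commands": [0, 0, -0.2, 0, 0, 0, 0, 0, 0, -0.2, 0, 0, 0, 0, 0, 0, -0.1, 0, 0, 0, 0]
}}

```text
t: 5.5
tool_pos: [0.6023, 0.2484, 0.0242]
orientation: [0.253, 3.122, 0.013]
force: [-7.7, -2.9, 14.7]
opening: 0.0005
```

Home at this end too. I'll lift, go back and press the near end once more with the board level, then retreat.

>>> {"method": "apply_moves", "body": {
  "commands": [0, 0, 2, 0, 0, 0, 0, 0, 0, 3, 0, 0, 0, 0, -3.9, 0.7, 0, 0, 0, 0, 0, -3.9, 0.7, 0, 0, 0, 0, 0, -3.9, 0.7, 0, 0, 0, 0, 0, 0, 0, -1, 0, 0, 0, 0, 0, 0, -2, 0, 0, 0, 0, 0, 0, 0, 0, 0, 0, 0]
}}

```text
t: 6.5
tool_pos: [0.4874, 0.2708, 0.0523]
orientation: [0.254, 3.112, 0.021]
force: [-0.8, -0.1, -0.6]
opening: 0.0007
```

>>> {"method": "apply_moves", "body": {
  "commands": [-0.2, -0.1, -1.5, 0, 0, 0, 0, 0, 0, -0.6, 0, 0, 0, 0, 0, 0, -0.5, 0, 0, 0, 0, 0, 0, -0.3, 0, 0, 0, 0, 0, 0, -0.1, 0, 0, 0, 0]
}}

```text
t: 7.12
tool_pos: [0.4873, 0.2694, 0.0243]
orientation: [0.257, 3.112, 0.021]
force: [-4.3, -1.5, 6.3]
opening: 0.0003
```

>>> {"method": "apply_moves", "body": {
  "commands": [0, 0, -0.2, 0, 0, 0, 0, 0, 0, 2, 0, 0, 0, 0, 0, 0, 4, 0, 0, 0, 0, 0, 0, 5, 0, 0, 0, 0, -5, 2, 4, 0, 0, 0, 0, -5, 3, 2, 0, 0, 0, 0, -5, 3, 0, 0, 0, 0, 0, 0, 0, 0, 0, 0, 0, 0]
}}

```text
t: 8.12
tool_pos: [0.3379, 0.3498, 0.1975]
orientation: [0.261, 3.111, 0.027]
force: [-0.2, -0.5, -0.1]
opening: 0.0007
```

```bash
python3 - <<'E'
from h import *
from scipy.spatial.transform import Rotation
im,d=read_camera("side"); cv2.imwrite("pics/s3.png",cv2.resize(im[140:260,290:450],None,fx=5,fy=5,interpolation=3))
C={"side":cloud(d,"side")}
C["top"]=cloud(read_camera("top")[1],"top")
O={c:np.load(c+"0.npy") for c in C}
A,B=np.array([.4845,.269]),np.array([.607,.247])
for c in C:
  for n,p in(("near",A),("far",B)):
    f=lambda P:np.median(P[np.hypot(P[...,0]-p[0],P[...,1]-p[1])<.009][:,2]).round(4)
    print(c,n,"before",f(O[c]),"after",f(C[c]))
  for q in("long_board","square_board"):
    for r in find_in(q,c):
      x=w(r["point"],c)
      if x[0]>.45:print(c,q,x.round(3))
print(read_state()["tool_pos"],read_state()["force"],read_state()["t"])
E
```

```text
side near before 0.0337 after 0.0235
side far before 0.0341 after 0.0235
side long_board [0.543 0.252 0.023]
side square_board [ 0.554 -0.015  0.034]
top near before 0.0351 after 0.0231
top far before 0.0349 after 0.024
top long_board [0.545 0.258 0.027]
top square_board [ 0.555 -0.008  0.035]
[0.34128992 0.34705196 0.19636001] [-0.29723075 -0.10410935  0.66581812] 8.425
```

View pics/s3.png

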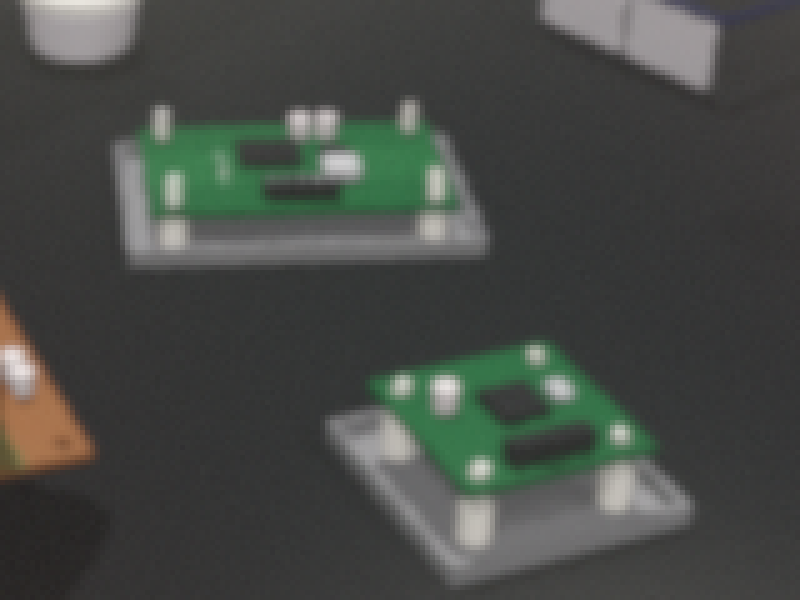

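The long board lies flat with all four standoffs standing equally proud, at crop pixels (162,123), (175,188), (408,115) and (435,183). The square board is still up on its barbs and the arm is clear.

```bash
python3 -c "
from plant import *
print(close_job())"
```

```text
the job is handed in; nothing more can be done
None
```

I pressed the long board home at both ends with the gripper closed, pressed the near end a second time, moved the arm clear and handed the job in. No verdict was reported.

- **Long board:** in the last camera check its upper face was at 23.1–23.5 mm at the near end and 23.5–24.0 mm at the far end (home is 24). All four standoffs stand through it equally, and its position is unchanged within a few mm.
- **Square board:** it is still up on its barbs. The networks put its surface at about 34–35 mm, and I never touched it.
- **Forces and time:** the highest force I read was about 15 N upward at the far end, though readings came only at the end of each move call. The robot's clock stood at about 8.4 s, against the 32 s limit.
- **Disagreement:** the top camera's network put the long board's middle at 27 mm and the side camera's at 23 mm. That point probably includes the raised components and is only good to about 4 mm, so I relied on the depth readings at the ends.

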